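# Bring the labelled carton to the front of the packing carousel and latch it there

### The arm

A 6-joint arm with a two-finger parallel gripper is mounted at the origin on the work surface. World frame = base frame: x ahead of the robot, y to its left, z up, the work surface at z = 0. Lengths are in m, angles in rad, forces in N, time in s.
With the tool pointing down it reaches from about 0.25 to 0.775 m from the base axis. Payload 4 kg.
Tool frame: the origin (TCP) lies at the centre of the arm's flange, where the gripper is bolted on; the fingertips stand ahead of it and the grasp point (between the pads) lies 180 mm ahead of it (robot.tcp_to_tips is the z of the fingertips in the tool frame, in m); z points along the fingers, y is the direction in which the jaws open and shut (so a half turn about z gives the same grasp; the last joint's range is limited). The gripper opens to 94 mm and grips with 3 to 60 N. Pads are 16 mm wide; open, the fingers measure 119 mm over their backs; the gripper's body (75 mm by 177 mm) begins 78 mm behind the grasp point.
Start: joints at [-1.451, 0.087, 1.371, -0, 1.684, -0.103], TCP at [0.122, -0.536, 0.405] pointing down, gripper open.
Joint ranges: [-3.1, 3.1], [-0.76, 2.03], [0.27, 2.55], [-1.08, 4.22], [0.17, 2.65], [-2.57, 2.57]. Speed limits (rad/s): [2.79, 2.79, 3.14, 3.14, 3.14, 3.14].

### API

Orientations are given as [roll, pitch, yaw] about the fixed x, y, z axes, in that order (R = Rz(yaw) Ry(pitch) Rx(roll)).
In Python, from bench import robot gives the robot as it stands.
- The arm moves only by the tool move_arm, never from a script. Its argument "increments" is a list that holds one entry, the list of rows, each a list of 7 numbers: the opening, from 0 (shut) to 1 (fully open), then the shift along the tool's x, y, z as a fraction of full scale, then the turn, a rotation vector about the tool's x, y, z as a fraction of full scale. In form: [[[jaw, dx, dy, dz, rx, ry, rz], ...]]. A call has 1 to 8 rows; each row is the pose to reach, as a shift and turn from the pose commanded when the call began, along the tool's axes at that moment; what a row does not reach only later rows make up. Full scale, the value 1, is 0.1 m for a shift and pi/2 rad for a turn. A row lasts 1/12 s, in which the tool goes at most 41.7 mm and 7.16 degrees, less where a joint would pass 70% of its speed; a pose out of reach is approached as far as the arm can. A call with a number of a shift or a turn outside -1 to 1 is refused whole. A call with a gripper value outside its range is refused whole. The fingers move at their own pace and stop on an object; the grip force is fixed at half the most. Time passes only in rows, so rows that repeat a pose let the fingers close. It gives the time, the measured TCP pose, the force and the opening at its end, in the units of the state.
- robot.get_obs(): the state, without advancing time (a new reading comes with each control period).
- robot.snapshot(name): name is "side" or "top" or "wrist"; returns (picture, depth): 480x640x3 uint8, red, green, blue; 480x640 float32, m along the optical axis (not along the pixel's ray), 0 where there is no reading.
- robot.camera_params(name): a dict with "mtx" (3x3 intrinsics, pixels), "R" (3x3) and "t" (3): a world point X has camera coordinates R X + t. Camera axes: x right, y down, z forward; pixel columns grow to the right and rows downward; lengths in m; the calibration is good to about 2 mm. A picture is of the moment at which its call begins: read the wrist's pose just before it. camera_params takes no time and is no camera call; for the wrist camera it gives the pose at the moment of the call.
- robot.close_job(): hands the job in, once; it reports no verdict.
The state is a dict: "time": time; "joint_positions": joint angles; "qvel": joint speeds; "joint_torque": joint torques, N m; "tool_pos": TCP position; "ee_rot": TCP orientation; "wrist_force": force on the tool from outside, world axes, zero at the start; "wrist_torque": the same for the moment, N m; "width": finger opening in m.
Only numpy, scipy, OpenCV 4.12 (cv2) and the standard library are available. Lean on these libraries where they do the work, as an engineer would, in place of code of your own. Each camera call takes 0.05 s, during which the arm holds its last target.

### The job

Turn the packing carousel by pushing the posts on its rim until the carton with the shipping label is a little short of the take-off apron, swing the drop latch over so that it rides on the rim, then push on gently until it drops fully home in its notch and holds the carousel with the labelled carton at the apron. Push lightly, stop as soon as the latch catches, never spin the carousel, and do not handle the cartons or disturb the other things on the bench.

Things in the scene. Friction and masses are not known exactly. Their poses are not given: they have to be found in the camera images.
- stand: Fixed dark steel stand of the bench carousel. Origin on the turning axis at bench level, z up. Its front is its -x side, where the flat aluminium take-off apron stands (110 wide, 50 high, 158 to 228 out from the axis). The drop latch's bracket (32 wide, 76 high) is on its -y side, 174 to 200 from the axis; it is bolted through slots and sits up to 9 either way of the stand's y axis.
- tray: Round tray 300 dia, 12 thick, turning freely but with drag (about 2 N at a post) either way on the stand; stays where left. Origin on the axis, underside of board, 40 above bench; cartons stand at its z = 12. Four bays centred on its +x, +y, -x, -y axes. Aluminium rim, 127 to 149 from the axis, with a notch 13 wide, open outward, on each of these four axes.
- post (a point): One of four upright flat-sided steel push posts, 22 radially x 12 across, 45 tall above the board (top 97 above bench), centred 115 from the axis, each at the outer end of a radial divider plate 36 tall. Point: foot of the post on the board in the tray's +x +y diagonal; the others are 90 degrees apart, midway between bays. To be pushed sideways with closed fingers. A push above 15 N is forcing it.
- latch (a joint): Gravity drop latch, 130 g, rad; pin 66 above bench, 187 from axis on stand's -y side. 0: parked upright, leaning 20 deg outward on a stop, 120 high, knob (16 dia) facing outward 102 above bench, to 222 from axis. Push it inward past 0.35 and it falls by itself. About 1.7: tooth rides on the rim. 1.92: tooth (10 wide) home in a notch, tray locked. Over 15 N on it is forcing.
- carton_marked: The labelled carton: cardboard box 52 x 52, 50 tall, 160 g, with a white shipping label 46 x 36 with black bars on its top. Origin: underside centre. Stands loosely in one of the four bays, centre about 72 from the axis.
- carton_b: Plain taped carton 52 x 52, 42 tall, 130 g, loose in another bay. Origin: underside centre.
- carton_c: Plain taped carton 52 x 52, 34 tall, 100 g, loose in another bay. Origin: underside centre.
- carton_d: Plain taped carton 52 x 52, 54 tall, 180 g, loose in another bay. Origin: underside centre.
- tape_roll: Bystander: roll of packing tape lying flat, 100 dia, 48 high. Origin: underside centre.
- tape_dispenser: Bystander: grey bench tape dispenser, 170 long, 55 wide, 88 high. Origin: underside centre.
- pen_cup: Bystander: black pen cup, 76 dia, 90 high, pens to 140 high. Origin: underside centre.
Mind the look-alikes: they are no part of the job. Leave any pink or yellow look-alike of the carton_c alone.

How it is judged:
On the way:
1. the drop latch rides on top of the rim, not yet in a notch (value of joint latch between 1.55 and 1.8 rad), for 0.3 s.
At the end, for the whole second after the job is handed in: The latch is home in a notch (above 1.86 rad), the labelled carton is in the bay at the apron (more than 55 mm toward the front of the axis, within 25 mm of the front line), the tray is at rest and all four cartons still stand upright in their bays (within 90 mm of the axis) (value of joint latch above 1.86 rad and x of carton_marked in the frame of stand below -0.055 m and y of carton_marked in the frame of stand between -0.025 and 0.025 m and angular speed of tray below 0.1 rad/s and angle between each of carton_marked, carton_b, carton_c, carton_d's own z axis and vertical below 0.1 rad and horizontal distance between each of carton_marked, carton_b, carton_c, carton_d and tray below 0.09 m and z of each of carton_marked, carton_b, carton_c, carton_d in the frame of tray below 0.02 m); the robot touches nothing.
It fails at once if the carousel is pushed with more than 15 N (contact force between any of the fingers, the arm and tray above 15 N).
It fails at once if the latch is pressed with more than 15 N (contact force between any of the fingers, the arm and latch above 15 N).
It fails at once if the carousel is spun faster than 2 rad/s (angular speed of tray above 2 rad/s).
It fails at once if a carton is handled (touched with more than 3 N) (contact force between any of the fingers, the arm and carton_marked above 3 N or contact force between any of the fingers, the arm and carton_b above 3 N or contact force between any of the fingers, the arm and carton_c above 3 N or contact force between any of the fingers, the arm and carton_d above 3 N).
It fails at once if a thing on the bench is moved more than 20 mm (distance of any of tape_roll, tape_dispenser, pen_cup from where it was at the start of the episode above 0.02 m).
It also fails if it takes over 72 s, if anything falls off the work surface, if the arm or the gripper's body presses on something with over 40 N, if the wrist force passes 120 N, or if a joint passes its speed limit or range.

## Working session

There is one attempt and no reset: what is moved stays moved. The work goes in short steps, Python scripts to look and compute and a tool call to move; the robot and the scene stay as the last step left them, time stands still between calls to the robot, and variables do not carry over. Pictures are saved under pics/ and viewed, and the job is handed in when it is done.

Besides the shell and the picture viewer there is one more tool, called after "Emit:" as name(argument=value, ...), one argument or row to a line, values as JSON. move_arm: Moves the arm, as the interface text tells. Its arguments: {"type":"object","properties":{"increments":{"type":"array","items":{"type":"array","items":{"type":"array","items":{"type":"number","minimum":-1,"maximum":1}}}}},"required":["increments"]}

```bash
mkdir -p pics; python3 - <<'E'
from bench import robot
import cv2,numpy as np
for n in ["top","side"]:
    p,d=robot.snapshot(n); cv2.imwrite(f"pics/{n}0.png",p[:,:,::-1]); np.save(f"pics/{n}0.npy",d)
    c=robot.camera_params(n); print(n,c["mtx"].tolist(),np.round(-c["R"].T@c["t"],3),np.round(c["R"],3).tolist())
o=robot.get_obs(); print(o); print(robot.tcp_to_tips)
E
```

```text
top [[625.1045610764337, 0.0, 315.1677868915059], [0.0, 625.1045610764337, 239.89540802662734], [0.0, 0.0, 1.0]] [ 0.452 -0.031  1.766] [[-0.008, -1.0, -0.0], [-0.996, 0.008, -0.087], [0.087, -0.0, -0.996]]
side [[600.7745170137814, 0.0, 320.66884591703564], [0.0, 600.7745170137814, 245.33338326559112], [0.0, 0.0, 1.0]] [0.048 0.6   1.076] [[-0.764, -0.645, -0.014], [-0.494, 0.598, -0.632], [0.416, -0.476, -0.775]]
{'time': 0.1, 'joint_positions': array([-1.45108249e+00,  8.78832749e-02,  1.37205277e+00, -9.00297372e-06,
        1.68357465e+00, -1.03056261e-01]), 'qvel': array([-5.08027566e-05, -2.04852356e-04, -2.52726599e-03, -1.82599629e-04,
       -2.18181066e-04,  5.37553873e-04]), 'joint_torque': array([ 1.68550763e-03, -3.41251624e+01, -3.03301942e+01,  7.18987989e-02,
        3.04580445e-02, -9.91011348e-05]), 'tool_pos': array([ 0.12151966, -0.53631664,  0.40364519]), 'ee_rot': array([-3.13968387e+00, -1.88416048e-04,  2.22768914e-01]), 'wrist_force': array([ 0.65073314, -0.47120588, -0.07794631]), 'wrist_torque': array([ 0.0023901 , -0.006305  ,  0.00175035]), 'width': 0.0943672934746725}
0.1992
```

View pics/top0.png

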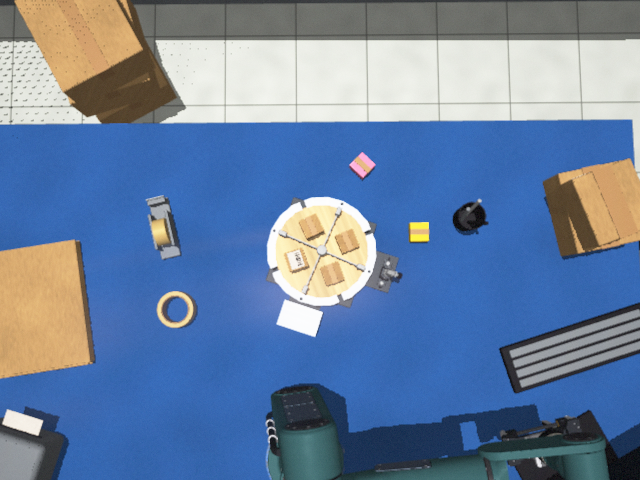

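View pics/side0.png

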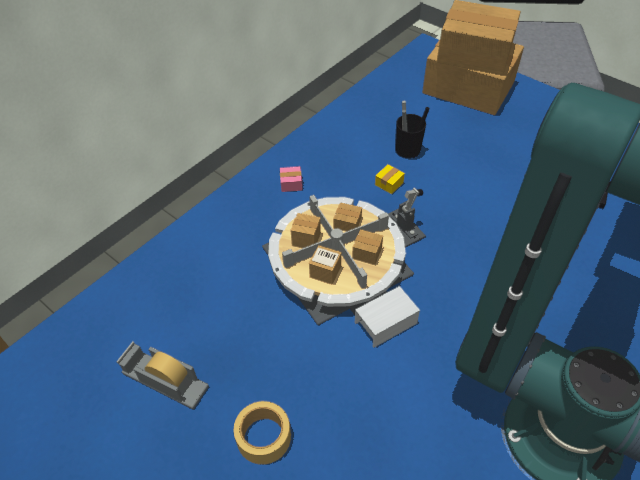

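```bash
cat > h.py <<'E'
import cv2,numpy as np
from bench import robot
def ray(n,uv,z):
    c=robot.camera_params(n);uv=np.atleast_2d(np.array(uv,float))
    d=(np.c_[uv,np.ones(len(uv))]@np.linalg.inv(c["mtx"]).T)@c["R"]
    o=-c["R"].T@c["t"]; return o+d*((z-o[2])/d[:,2])[:,None]
def proj(n,X):
    c=robot.camera_params(n);X=np.atleast_2d(X)@c["R"].T+c["t"];X=X@c["mtx"].T;return X[:,:2]/X[:,2:]
def cloud(n,d):
    c=robot.camera_params(n);v,u=np.mgrid[:480,:640]
    p=np.stack([u*d,v*d,d],-1)@np.linalg.inv(c["mtx"]).T
    return (p-c["t"])@c["R"]
E
python3 - <<'E'
import cv2
p=cv2.imread('pics/top0.png');cv2.imwrite('pics/top0z.png',cv2.resize(p[60:300,200:480],None,fx=2.8,fy=2.5)) 
E
```

```text
(no output)
```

View zoom.

View pics/top0z.png

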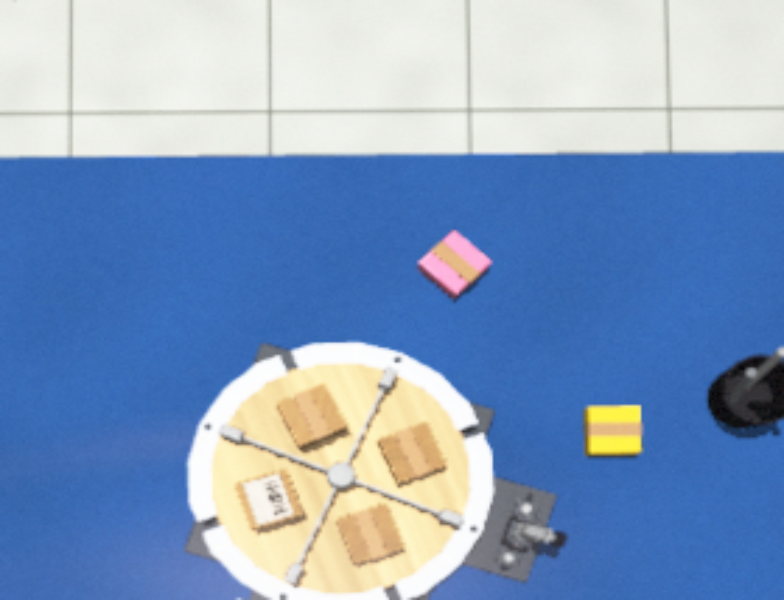

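```bash
python3 - <<'E'
from h import *
# rim fit: white-ish pixels
d=np.load('pics/top0.npy');P=cloud('top',d);p=cv2.imread('pics/top0.png')
for uv in [(340,211),(284,234),(361,268),(306,292),(322,250),(296,260),(300,318),(395,274),(388,268)]:
    print(uv,np.round(P[uv[1],uv[0]],3))
g=p.min(2); m=(g>170)&(p.max(2)-g<40)
m[:185]=0;m[305:]=0;m[:,:255]=0;m[:,390:]=0
u,v=np.nonzero(m)[::-1]
X=ray('top',np.c_[u,v],0.052)
import scipy.optimize as so
c0=ray('top',[[321.5,251]],0.052)[0,:2]
r=np.linalg.norm(X[:,:2]-c0,axis=1);k=(r>.115)&(r<.16)
# outer edge per angle
a=np.degrees(np.arctan2(X[k,1]-c0[1],X[k,0]-c0[0]));
pts=[]
for b in range(-180,180,5):
    s=(a>=b)&(a<b+5)
    if s.any():
        i=np.argmax(r[k][s]);pts.append(X[k][s][i,:2])
pts=np.array(pts)
f=so.least_squares(lambda q:np.linalg.norm(pts-q[:2],axis=1)-q[2],[*c0,.15],loss='soft_l1',f_scale=.002)
print(c0,f.x,len(pts))
# apron
a=cv2.inRange(p,(200,200,200),(255,255,255));a[:295]=0;a[340:]=0;a[:,:265]=0;a[:,335:]=0
cs=max(cv2.findContours(a,0,1)[0],key=cv2.contourArea)
rc=cv2.minAreaRect(cs);print(rc);B=ray('top',cv2.boxPoints(rc),.05)
print(np.round(B,3),np.linalg.norm(np.diff(B,axis=0),axis=1)); ac=B.mean(0)[:2];print('apron c',ac,np.degrees(np.arctan2(*(ac-f.x[:2])[::-1])),np.linalg.norm(ac-f.x[:2]))
E
```

```text
(340, 211) [ 0.674 -0.099  0.102]
(284, 234) [0.614 0.052 0.097]
(361, 268) [ 0.521 -0.153  0.1  ]
(306, 292) [ 0.458 -0.005  0.053]
(322, 250) [ 0.569 -0.05   0.104]
(296, 260) [0.543 0.02  0.109]
(300, 318) [0.388 0.011 0.057]
(395, 274) [ 0.503 -0.24   0.124]
(388, 268) [ 0.521 -0.227  0.081]
[ 0.57042878 -0.04875028] [ 0.57146761 -0.04796228  0.1495739 ] 72
((299.4000244140625, 317.8000183105469), (40.47714614868164, 25.930675506591797), 18.434947967529297)
[[ 0.373  0.077  0.05 ]
 [ 0.44   0.054  0.05 ]
 [ 0.404 -0.051  0.05 ]
 [ 0.338 -0.028  0.05 ]] [0.07026198 0.11052806 0.07013824]
apron c [0.3885997  0.01306934] 161.54372143591505 0.19278364450920416
```

```bash
python3 - <<'E'
from h import *
c=np.array([.5715,-.048])
for n in ['top','side']:
    d=np.load(f'pics/{n}0.npy');P=cloud(n,d);p=cv2.imread(f'pics/{n}0.png').astype(int)
    q=P[...,:2]-c;r=np.hypot(q[...,0],q[...,1]);a=np.degrees(np.arctan2(q[...,1],q[...,0]))
    sat=p.max(2)-p.min(2)
    m=(r>.095)&(r<.135)&(P[...,2]>.088)&(P[...,2]<.105)&(sat<40)
    k,l,st,ce=cv2.connectedComponentsWithStats(m.astype(np.uint8))
    for i in range(1,k):
        if st[i,4]>5:
            X=P[l==i];uv=np.c_[np.nonzero(l==i)[::-1]];Y=ray(n,uv,.097)[:,:2]-c
            Ym=Y.mean(0);print(n,'post',st[i,4],np.round(Ym+c,4),'r',round(np.hypot(*Ym),4),'a',round(np.degrees(np.arctan2(Ym[1],Ym[0])),2),'z',X[:,2].mean().round(3))
    # latch: stand axes
    t=np.radians(-18.6);ex=np.array([np.cos(t),np.sin(t)]);ey=np.array([-ex[1],ex[0]])
    xs=q@ex;ys=q@ey
    m=(ys<-.17)&(ys>-.24)&(abs(xs)<.03)&(P[...,2]>.07)&(P[...,2]<.14)
    v,u=np.nonzero(m)
    o=np.argsort(P[m][:,2])
    for i in o[::max(1,len(o)//25)]: print(n,u[i],v[i],np.round([xs[m][i],ys[m][i],P[m][i,2]],3),p[v[i],u[i]])
    mm=m&(P[...,2]>.09); print('latch xs mean >.09',xs[mm].mean(),ys[mm].mean(),xs[mm].min(),xs[mm].max())
p=cv2.imread('pics/side0.png');cv2.imwrite('pics/side0z.png',cv2.resize(p[170:340,240:440],None,fx=4,fy=3.5))
E
```

```text
top post 40 [ 0.6757 -0.0944] r 0.1141 a -23.98 z 0.096
top post 33 [0.6184 0.0568] r 0.1148 a 65.88 z 0.095
top post 34 [ 0.5252 -0.1539] r 0.1156 a -113.63 z 0.097
top post 36 [ 0.4678 -0.0024] r 0.1133 a 156.26 z 0.097
top 386 274 [-0.007 -0.187  0.071] [104 102 102]
top 385 274 [-0.008 -0.184  0.072] [134 134 134]
top 390 269 [ 0.009 -0.193  0.072] [111 104 103]
top 385 271 [-0.    -0.181  0.073] [145 146 145]
top 386 276 [-0.012 -0.188  0.074] [133 128 126]
top 391 268 [ 0.012 -0.194  0.076] [112 107 105]
top 383 275 [-0.012 -0.179  0.077] [114 107 105]
top 384 276 [-0.014 -0.182  0.079] [123 116 114]
top 385 277 [-0.016 -0.186  0.08 ] [118 111 111]
top 387 266 [ 0.014 -0.182  0.082] [124 116 117]
top 388 275 [-0.009 -0.191  0.089] [96 93 93]
top 399 277 [-0.006 -0.219  0.103] [52 44 46]
top 386 270 [ 0.001 -0.18   0.104] [150 150 149]
top 392 275 [-0.007 -0.199  0.106] [148 145 145]
top 401 273 [ 0.006 -0.22   0.107] [114  71  49]
top 400 274 [ 0.002 -0.218  0.107] [58 47 51]
top 400 275 [-0.    -0.219  0.109] [60 48 54]
top 398 277 [-0.007 -0.215  0.11 ] [57 47 51]
top 394 273
[... 1506 characters left out ...]
[80 83 82]
side 418 195 [-0.009 -0.211  0.104] [53 40 34]
side 414 197 [-0.012 -0.197  0.108] [114 118 117]
side 415 195 [-0.009 -0.202  0.109] [114 118 117]
side 420 192 [-0.009 -0.216  0.111] [35 32 34]
side 408 196 [-0.006 -0.185  0.113] [87 91 89]
side 406 196 [-0.005 -0.18   0.114] [117 120 118]
side 414 189 [ 0.002 -0.207  0.115] [152 159 157]
side 410 195 [-0.009 -0.187  0.117] [79 82 80]
side 411 190 [ 0.001 -0.198  0.118] [156 145 134]
side 410 194 [-0.009 -0.188  0.12 ] [79 82 80]
side 417 191 [-0.01  -0.205  0.121] [177 182 180]
side 406 191 [ 0.    -0.182  0.124] [128 111  96]
latch xs mean >.09 -0.006254697101694315 -0.19876960005818467 -0.013639128952218324 0.003840295383512656
```

View pics/side0z.png

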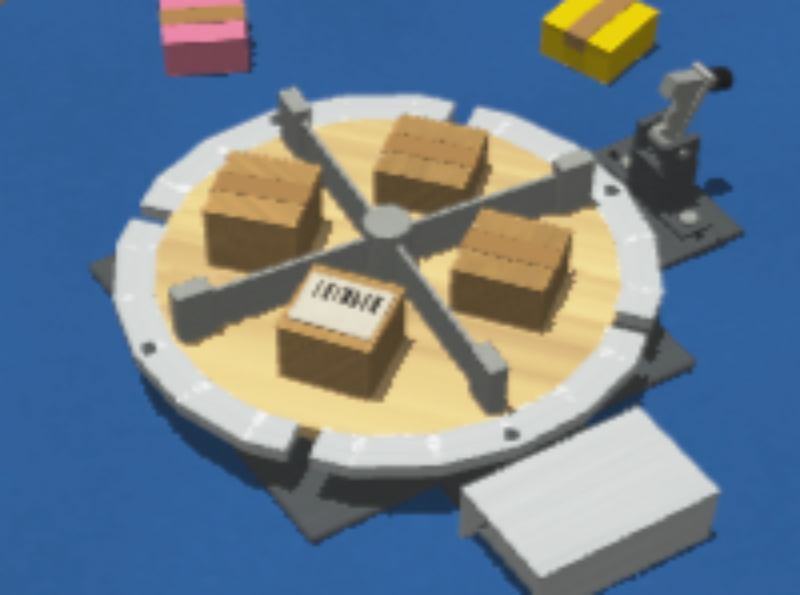

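Emit:
move_arm(
  increments=[
    [[0, 0.236, -0.235, 0, 0, 0, 0], [0, 0.472, -0.47, 0, 0, 0, 0], [0, 0.708, -0.705, 0, 0, 0, 0], [0, 0.944, -0.938, 0, 0, 0, 0]],
  ],
)

```text
time: 0.43
tool_pos: [0.1933, -0.4228, 0.4039]
ee_rot: [-3.14, -0.0, 0.222]
wrist_force: [1.3, -0.1, 0.1]
width: 0.0709
```

Emit:
move_arm(
  increments=[
    [[0, 0.236, -0.235, 0, 0, 0, 0], [0, 0.472, -0.47, 0, 0, 0, 0], [0, 0.708, -0.705, 0, 0, 0, 0], [0, 0.944, -0.938, 0, 0, 0, 0]],
  ],
)

```text
time: 0.77
tool_pos: [0.2646, -0.3101, 0.4042]
ee_rot: [-3.141, 0.0, 0.222]
wrist_force: [0.0, -1.5, 0.4]
width: 0.0442
```

Emit:
move_arm(
  increments=[
    [[0, 0.236, -0.235, 0, 0, 0, 0], [0, 0.472, -0.47, 0, 0, 0, 0], [0, 0.708, -0.705, 0, 0, 0, 0], [0, 0.944, -0.938, 0, 0, 0, 0]],
  ],
)

```text
time: 1.1
tool_pos: [0.3359, -0.1977, 0.4043]
ee_rot: [-3.141, 0.0, 0.222]
wrist_force: [1.1, -0.3, -0.2]
width: 0.0169
```

Emit:
move_arm(
  increments=[
    [[0, 0.236, -0.235, 0, 0, 0, 0], [0, 0.472, -0.47, 0, 0, 0, 0], [0, 0.708, -0.705, 0, 0, 0, 0], [0, 0.944, -0.938, 0, 0, 0, 0]],
  ],
)

```text
time: 1.43
tool_pos: [0.4072, -0.0853, 0.4043]
ee_rot: [-3.142, 0.0, 0.223]
wrist_force: [0.7, -0.9, 0.1]
width: 0.0004
```

Emit:
move_arm(
  increments=[
    [[0, 0.236, -0.235, 0, 0, 0, 0], [0, 0.472, -0.47, 0, 0, 0, 0], [0, 0.708, -0.705, 0, 0, 0, 0], [0, 0.944, -0.938, 0, 0, 0, 0]],
  ],
)

```text
time: 1.77
tool_pos: [0.4787, 0.0271, 0.4041]
ee_rot: [-3.142, 0.001, 0.223]
wrist_force: [0.9, -0.8, 0.9]
width: 0.0006
```

Emit:
move_arm(
  increments=[
    [[0, 0, 0, 0, 0, 0, -0.075], [0, 0, 0, 0, 0, 0, -0.15], [0, 0, 0, 0, 0, 0, -0.225], [0, 0, 0, 0, 0, 0, -0.3], [0, 0, 0, 0, 0, 0, -0.375], [0, 0, 0, 0, 0, 0, -0.45], [0, 0, 0, 0, 0, 0, -0.525], [0, 0, 0, 0, 0, 0, -0.594]],
  ],
)

```text
time: 2.43
tool_pos: [0.4781, 0.0253, 0.404]
ee_rot: [-3.14, 0.0, 1.162]
wrist_force: [-0.1, -0.3, 0.2]
width: 0.0002
```

Emit:
move_arm(
  increments=[
    [[0, 0, 0, 0.2, 0, 0, 0], [0, 0, 0, 0.4, 0, 0, 0], [0, 0, 0, 0.6, 0, 0, 0], [0, 0, 0, 0.8, 0, 0, 0], [0, 0, 0, 0.8, 0, 0, 0]],
  ],
)

```text
time: 2.85
tool_pos: [0.4768, 0.0254, 0.3196]
ee_rot: [-3.132, 0.004, 1.156]
wrist_force: [-1.0, -0.1, -1.2]
width: 0.0006
```

Emit:
move_arm(
  increments=[
    [[0, 0, 0, 0.15, 0, 0, 0], [0, 0, 0, 0.3, 0, 0, 0], [0, 0, 0, 0.45, 0, 0, 0], [0, 0, 0, 0.58, 0, 0, 0], [0, 0, 0, 0.58, 0, 0, 0]],
  ],
)

```text
time: 3.27
tool_pos: [0.4774, 0.0253, 0.2645]
ee_rot: [-3.137, 0.002, 1.156]
wrist_force: [-1.2, 0.7, -0.3]
width: 0.0001
```

```bash
python3 - <<'E'
from h import *
for n in ["side","wrist"]:
    p,d=robot.snapshot(n); cv2.imwrite(f"pics/{n}1.png",p[:,:,::-1])
    if n=='side': cv2.imwrite(f"pics/side1z.png",cv2.resize(p[150:330,240:440,::-1],None,fx=4,fy=3.3))
o=robot.get_obs();print(o['tool_pos'],o['wrist_force'],o['time'])
E
```

```text
[0.47836092 0.02527885 0.26718981] [-0.42764044  0.37483352 -0.85589529] 3.3667
```

View pics/side1z.png

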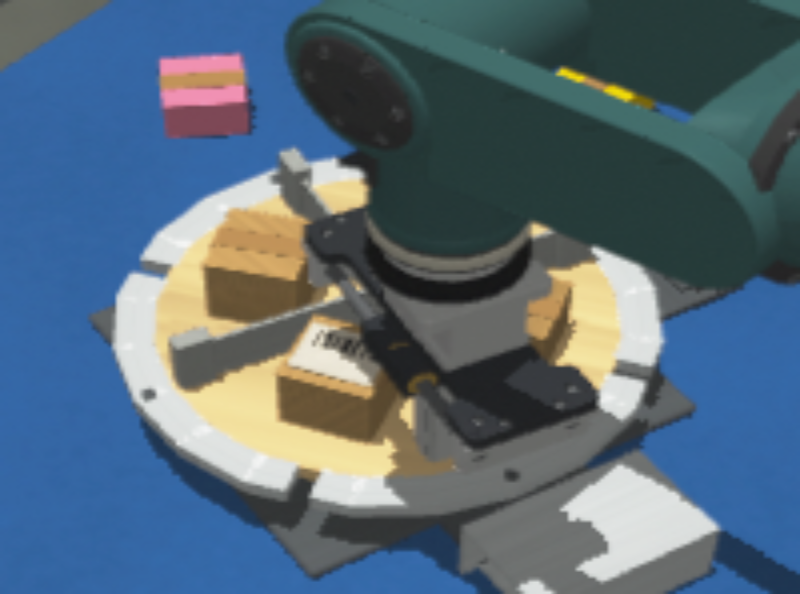

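View pics/wrist1.png

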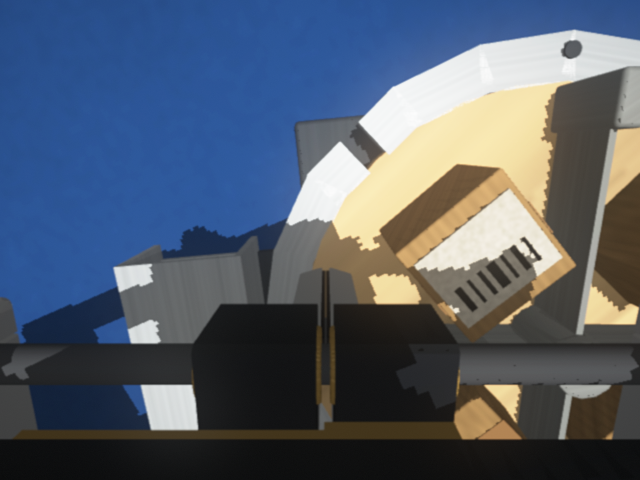

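Emit:
move_arm(
  increments=[
    [[0, -0.04, 0, 0, 0, 0, 0], [0, -0.07, 0, 0, 0, 0, 0], [0, -0.09, 0, 0, 0, 0, 0], [0, -0.1, 0, 0, 0, 0, 0], [0, -0.11, 0, 0, 0, 0, 0], [0, -0.12, 0, 0, 0, 0, 0], [0, -0.13, 0, 0, 0, 0, 0], [0, -0.14, 0, 0, 0, 0, 0]],
  ],
)

```text
time: 4.03
tool_pos: [0.4726, 0.0124, 0.2667]
ee_rot: [-3.142, -0.0, 1.156]
wrist_force: [1.2, 2.5, 1.0]
width: 0.0006
```

Emit:
move_arm(
  increments=[
    [[0, -0.01, 0, 0, 0, 0, 0], [0, -0.02, 0, 0, 0, 0, 0], [0, -0.03, 0, 0, 0, 0, 0], [0, -0.04, 0, 0, 0, 0, 0], [0, -0.05, 0, 0, 0, 0, 0]],
  ],
)

```text
time: 4.45
tool_pos: [0.4705, 0.008, 0.2667]
ee_rot: [-3.141, -0.0, 1.156]
wrist_force: [-0.1, 2.6, -0.8]
width: 0.0008
```

```bash
cat > st.py <<'E'
from h import *
import sys
c=np.array([.5716,-.0483])
o=robot.get_obs();t=o['tool_pos'];q=t[:2]-c;yaw=o['ee_rot'][2]
tx=np.array([np.cos(yaw),np.sin(yaw)]);f=o['wrist_force'][:2]
print('t',o['time'],'tip r',np.hypot(*q).round(4),'ang',np.degrees(np.arctan2(q[1],q[0])).round(2),'z',t[2]-.1992,'yaw',np.degrees(yaw).round(1),'F',o['wrist_force'].round(2),'Fx tool',(f@tx).round(2))
E
cat > ang.py <<'E'
from h import *
import sys
def marked(name='side'):
    p,d=robot.snapshot(name);p=p[:,:,::-1].copy();return p,d
E
python3 st.py
```

```text
t 4.45 tip r 0.1157 ang 150.89 z 0.06746542440796316 yaw 66.2 F [-0.06  2.63 -0.8 ] Fx tool 2.39
```

Emit:
move_arm(
  increments=[
    [[0, -0.02, -0.003, 0, 0, 0, -0.014], [0, -0.045, -0.005, 0, 0, 0, -0.028], [0, -0.07, -0.007, 0, 0, 0, -0.042], [0, -0.096, -0.008, 0, 0, 0, -0.056], [0, -0.122, -0.008, 0, 0, 0, -0.07], [0, -0.148, -0.008, 0, 0, 0, -0.084], [0, -0.174, -0.008, 0, 0, 0, -0.098], [0, -0.2, -0.007, 0, 0, 0, -0.111]],
  ],
)

```text
time: 5.12
tool_pos: [0.462, -0.0103, 0.2667]
ee_rot: [3.141, -0.0, 1.331]
wrist_force: [2.0, 2.2, -1.6]
width: 0.0006
```

```bash
python3 st.py
```

```text
t 5.1167 tip r 0.116 ang 160.85 z 0.06749036562360738 yaw 76.3 F [ 1.99  2.18 -1.6 ] Fx tool 2.59
```

Good: radius held, force about 2.6 N. Continue.

Emit:
move_arm(
  increments=[
    [[0, -0.025, -0.003, 0, 0, 0, -0.014], [0, -0.05, -0.005, 0, 0, 0, -0.028], [0, -0.075, -0.007, 0, 0, 0, -0.042], [0, -0.101, -0.008, 0, 0, 0, -0.056], [0, -0.126, -0.008, 0, 0, 0, -0.07], [0, -0.151, -0.008, 0, 0, 0, -0.083], [0, -0.177, -0.008, 0, 0, 0, -0.097], [0, -0.202, -0.007, 0, 0, 0, -0.111]],
  ],
)

```text
time: 5.78
tool_pos: [0.4566, -0.0297, 0.2668]
ee_rot: [3.14, -0.0, 1.506]
wrist_force: [1.4, 2.5, -0.5]
width: 0.0006
```

Emit:
move_arm(
  increments=[
    [[0, -0.025, -0.003, 0, 0, 0, -0.014], [0, -0.05, -0.005, 0, 0, 0, -0.028], [0, -0.075, -0.007, 0, 0, 0, -0.042], [0, -0.101, -0.008, 0, 0, 0, -0.056], [0, -0.126, -0.008, 0, 0, 0, -0.07], [0, -0.151, -0.008, 0, 0, 0, -0.083], [0, -0.177, -0.008, 0, 0, 0, -0.097], [0, -0.202, -0.007, 0, 0, 0, -0.111]],
  ],
)

```text
time: 6.45
tool_pos: [0.4545, -0.0498, 0.2668]
ee_rot: [3.14, -0.0, 1.68]
wrist_force: [1.3, 2.4, -0.3]
width: 0.0005
```

```bash
python3 st.py; python3 - <<'E'
from h import *
p,d=robot.snapshot('side');np.save('pics/side2.npy',d);cv2.imwrite('pics/side2.png',p[:,:,::-1]); cv2.imwrite(f"pics/side2z.png",cv2.resize(p[150:330,240:440,::-1],None,fx=4,fy=3.3))
E
```

```text
t 6.45 tip r 0.1171 ang -179.28 z 0.067597848056623 yaw 96.3 F [ 1.26  2.39 -0.35] Fx tool 2.24
```

View pics/side2z.png

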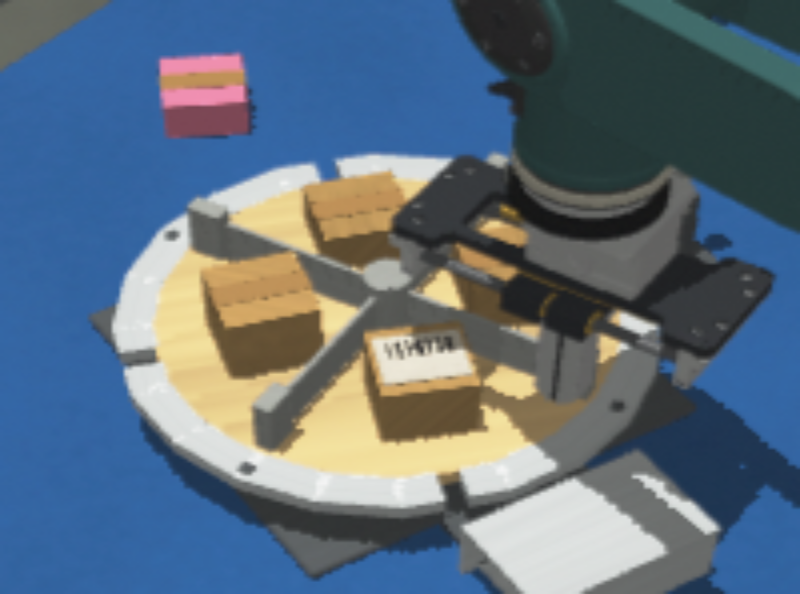

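Emit:
move_arm(
  increments=[
    [[0, -0.025, -0.003, 0, 0, 0, -0.014], [0, -0.05, -0.005, 0, 0, 0, -0.028], [0, -0.075, -0.007, 0, 0, 0, -0.042], [0, -0.101, -0.008, 0, 0, 0, -0.056], [0, -0.126, -0.008, 0, 0, 0, -0.07], [0, -0.141, -0.008, 0, 0, 0, -0.078]],
  ],
)

```text
time: 7.0
tool_pos: [0.4551, -0.0639, 0.2667]
ee_rot: [3.141, -0.0, 1.802]
wrist_force: [0.1, 3.6, 0.2]
width: 0.0005
```

```bash
python3 st.py
```

```text
t 7.0 tip r 0.1175 ang -172.39 z 0.06751280947417249 yaw 103.2 F [0.12 3.55 0.21] Fx tool 3.43
```

Emit:
move_arm(
  increments=[
    [[0, 0.04, 0, 0, 0, 0, 0], [0, 0.1, 0, 0, 0, 0, 0], [0, 0.2, 0, 0, 0, 0, 0], [0, 0.2, 0, -0.3, 0, 0, 0], [0, 0.2, 0, -0.6, 0, 0, 0], [0, 0.2, 0, -0.9, 0, 0, 0], [0, 0.2, 0, -0.9, 0, 0, 0]],
  ],
)

```text
time: 7.58
tool_pos: [0.4513, -0.0437, 0.3634]
ee_rot: [3.131, 0.006, 1.802]
wrist_force: [1.4, -0.1, 1.5]
width: 0.0004
```

```bash
python3 st.py;python3 - <<'E'
from h import *
for n in ['side','top']:
    p,d=robot.snapshot(n);np.save(f'pics/{n}3.npy',d);cv2.imwrite(f'pics/{n}3.png',p[:,:,::-1])
    a=p[150:330,240:440,::-1] if n=='side' else p[170:350,230:430,::-1]
    cv2.imwrite(f"pics/{n}3z.png",cv2.resize(a,None,fx=3.6,fy=3.3))
E
```

```text
t 7.5833 tip r 0.1204 ang 177.81 z 0.16421147981542178 yaw 103.2 F [ 1.38 -0.05  1.55] Fx tool -0.37
```

View pics/side3z.png

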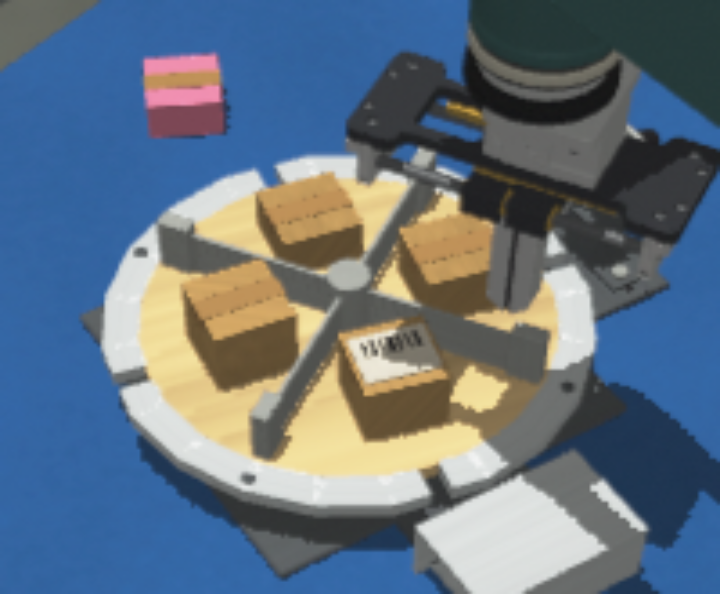

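View pics/top3z.png

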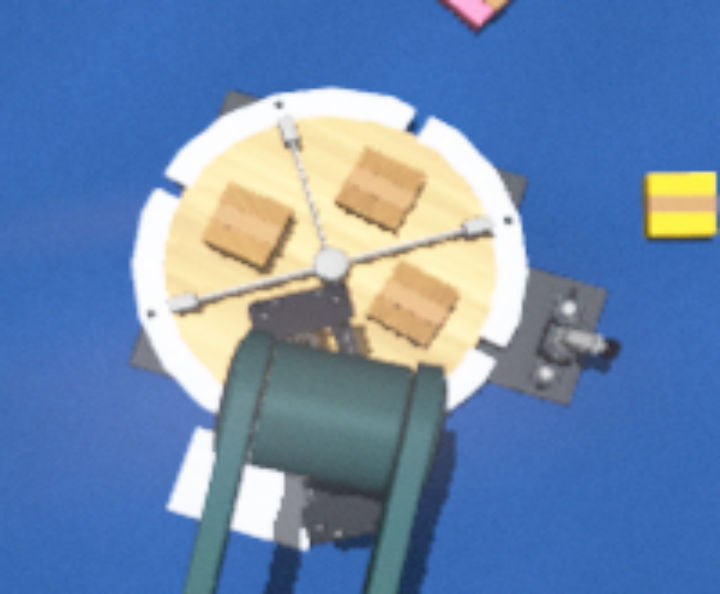

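```bash
python3 - <<'E'
from h import *
c=np.array([.5716,-.0483])
d=np.load('pics/top3.npy');P=cloud('top',d);p=cv2.imread('pics/top3.png').astype(int)
q=P[...,:2]-c;r=np.hypot(q[...,0],q[...,1]);sat=p.max(2)-p.min(2)
m=(r>.1)&(r<.13)&(P[...,2]>.089)&(P[...,2]<.103)&(sat<40)
k,l,st,ce=cv2.connectedComponentsWithStats(m.astype(np.uint8))
for i in range(1,k):
    if st[i,4]>12:
        Y=ray('top',ce[i][None],.097)[0,:2]-c;print('post',st[i,4],np.hypot(*Y).round(4),np.degrees(np.arctan2(Y[1],Y[0])).round(2))
# rim scan at mid radius for dark notches
for rr in (.134,.143):
    A=np.arange(-140,60,.5);X=np.c_[c[0]+rr*np.cos(np.radians(A)),c[1]+rr*np.sin(np.radians(A)),np.full(len(A),.052)]
    uv=proj('top',X).astype(np.float32)
    g=cv2.remap(p.astype(np.float32).mean(2),uv[None,:,0],uv[None,:,1],cv2.INTER_LINEAR)[0]
    print(rr,[(a,int(v)) for a,v in zip(A,g) if v<150])
# latch body/knob angle
for uv,z in [((398,275),.105),((386,272),.076),((232+560/3.6,170+340/3.3),.1)]:
    Y=ray('top',[uv],z)[0,:2]-c;print(uv,np.hypot(*Y).round(4),np.degrees(np.arctan2(Y[1],Y[0])).round(2))
# knob: dark px
g=p.max(2);m=(g<75)&(r>.195)&(r<.24)&(P[...,2]>.09)&(P[...,2]<.125);v,u=np.nonzero(m);print(u.mean(),v.mean(),len(u));Y=ray('top',[[u.mean(),v.mean()]],.106)[0,:2];print(Y,np.hypot(*(Y-c)),np.degrees(np.arctan2(*(Y-c)[::-1])))
# bracket plate screws light at z~.005? plate
E
```

```text
post 33 0.1162 15.41
post 34 0.1155 -74.44
post 32 0.1143 105.37
0.134 [(np.float64(-140.0), 104), (np.float64(-139.5), 138), (np.float64(-121.0), 144), (np.float64(-120.5), 125), (np.float64(-120.0), 118), (np.float64(-119.5), 112), (np.float64(-119.0), 105), (np.float64(-118.5), 107), (np.float64(-118.0), 116), (np.float64(-117.5), 149), (np.float64(-31.0), 142), (np.float64(-30.5), 121), (np.float64(-30.0), 102), (np.float64(-29.5), 87), (np.float64(-29.0), 72), (np.float64(-28.5), 61), (np.float64(-28.0), 72), (np.float64(-27.5), 102), (np.float64(-27.0), 143), (np.float64(58.5), 137), (np.float64(59.0), 103), (np.float64(59.5), 103)]
0.143 [(np.float64(-121.0), 127), (np.float64(-120.5), 122), (np.float64(-120.0), 120), (np.float64(-119.5), 116), (np.float64(-119.0), 105), (np.float64(-118.5), 94), (np.float64(-118.0), 115), (np.float64(-74.5), 141), (np.float64(-74.0), 138), (np.float64(-30.5), 131), (np.float64(-30.0), 121), (np.float64(-29.5), 119), (np.float64(-29.0), 118), (np.float64(-28.5), 117), (np.float64(-28.0), 120), (np.float64(-27.5), 146), (np.float64(15.5), 122), (np.float64(16.0), 138), (np.float64(59.0), 138), (np.float64(59.5), 125)]
(398, 275) 0.2142 -109.14
(386, 272) 0.1844 -109.33
(387.55555555555554, 273.030303030303) 0.1869 -110.24
399.2857142857143 275.42857142857144 14
[ 0.50016337 -0.25395118] 0.2177053071660153 -109.15558949997839
```

Emit:
move_arm(
  increments=[
    [[0, 0, 0, 0, 0, 0, 0.07], [0, 0, 0, 0, 0, 0, 0.14], [0, 0, 0, 0, 0, 0, 0.21], [0, 0, 0, 0, 0, 0, 0.28], [0, 0, 0, 0, 0, 0, 0.353], [0, 0, 0, 0, 0, 0, 0.353]],
  ],
)

```text
time: 8.18
tool_pos: [0.4499, -0.0439, 0.3544]
ee_rot: [-3.137, 0.001, 1.245]
wrist_force: [-0.2, 0.2, 0.9]
width: 0.0003
```

Emit:
move_arm(
  increments=[
    [[0, -0.25, 0.13, 0, 0, 0, 0], [0, -0.5, 0.25, 0, 0, 0, 0], [0, -0.74, 0.38, 0, 0, 0, 0]],
  ],
)

```text
time: 8.43
tool_pos: [0.4626, -0.1268, 0.3551]
ee_rot: [-3.139, 0.0, 1.252]
wrist_force: [-0.4, -0.8, -0.0]
width: 0.0005
```

Emit:
move_arm(
  increments=[
    [[0, -0.25, 0.13, 0, 0, 0, 0], [0, -0.5, 0.25, 0, 0, 0, 0], [0, -0.74, 0.38, 0, 0, 0, 0]],
  ],
)

```text
time: 8.68
tool_pos: [0.4751, -0.2098, 0.355]
ee_rot: [-3.139, -0.0, 1.25]
wrist_force: [0.6, 0.4, -0.6]
width: 0.0006
```

Emit:
move_arm(
  increments=[
    [[0, -0.25, 0.13, 0, 0, 0, 0], [0, -0.5, 0.25, 0, 0, 0, 0], [0, -0.74, 0.38, 0, 0, 0, 0], [0, -0.74, 0.38, 0.2, 0, 0, 0], [0, -0.74, 0.38, 0.4, 0, 0, 0], [0, -0.74, 0.38, 0.5, 0, 0, 0]],
  ],
)

```text
time: 9.18
tool_pos: [0.4871, -0.2909, 0.3023]
ee_rot: [-3.135, -0.002, 1.249]
wrist_force: [-0.6, 1.2, -0.7]
width: 0.0003
```

```bash
cat > st2.py <<'E'
from h import *
c=np.array([.5716,-.0483]);t=np.radians(-18.6)
ex=np.array([np.cos(t),np.sin(t)]);ey=np.array([-ex[1],ex[0]])
o=robot.get_obs();q=o['tool_pos'][:2]-c
print('t',round(o['time'],2),'stand xy',(q@ex).round(4),(q@ey).round(4),'tipz',(o['tool_pos'][2]-.1992).round(4),'yaw',np.degrees(o['ee_rot'][2]).round(2),'F stand',(o['wrist_force'][:2]@ex).round(2),(o['wrist_force'][:2]@ey).round(2))
E
python3 st2.py
python3 - <<'E'
from h import *
for n in ['side','wrist']:
    p,d=robot.snapshot(n);cv2.imwrite(f'pics/{n}4.png',p[:,:,::-1])
    if n=='side': cv2.imwrite(f"pics/{n}4z.png",cv2.resize(p[140:300,300:500,::-1],None,fx=4,fy=3.6))
E
```

```text
t 9.18 stand xy -0.0027 -0.2569 tipz 0.1031 yaw 71.54 F stand -0.95 0.98
```

View pics/side4z.png

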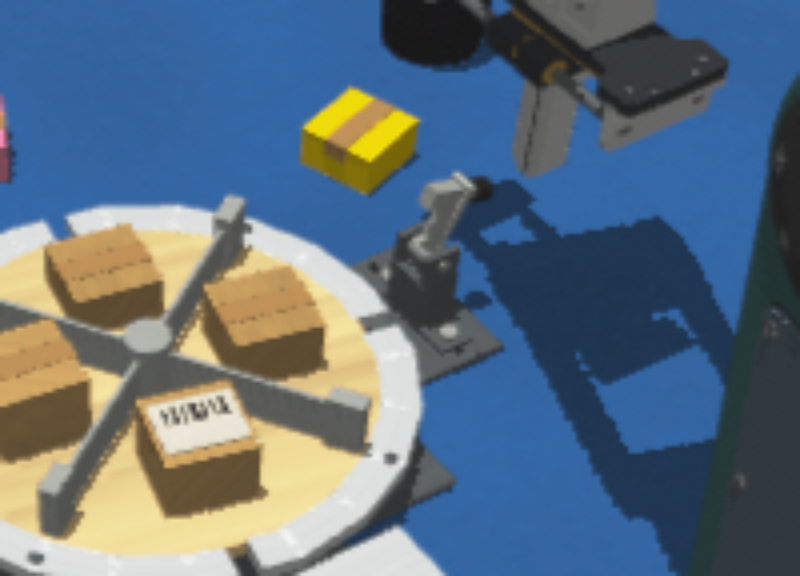

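View pics/wrist4.png

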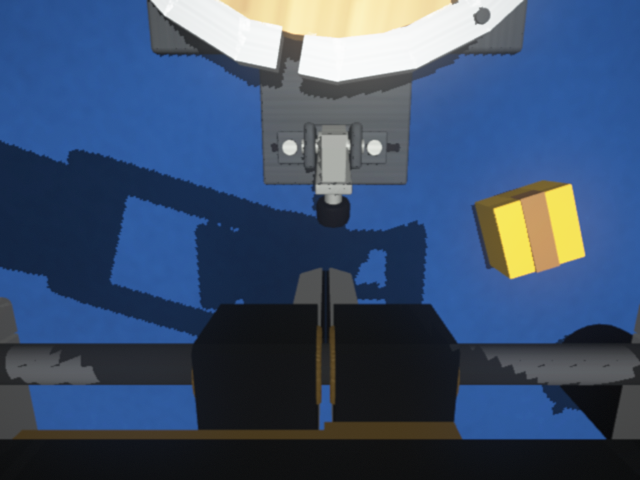

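Emit:
move_arm(
  increments=[
    [[0, 0, 0, 0.06, 0, 0, 0], [0, 0, 0, 0.12, 0, 0, 0], [0, 0.05, 0, 0.12, 0, 0, 0], [0, 0.1, 0, 0.12, 0, 0, 0], [0, 0.14, 0, 0.12, 0, 0, 0], [0, 0.17, 0, 0.12, 0, 0, 0], [0, 0.19, 0, 0.12, 0, 0, 0], [0, 0.2, 0, 0.12, 0, 0, 0]],
  ],
)

```text
time: 9.95
tool_pos: [0.4945, -0.2716, 0.2952]
ee_rot: [3.141, 0.0, 1.248]
wrist_force: [-0.5, -0.2, -0.3]
width: 0.0004
```

Emit:
move_arm(
  increments=[
    [[0, 0.01, 0, 0, 0, 0, 0], [0, 0.02, 0, 0, 0, 0, 0], [0, 0.03, 0, 0, 0, 0, 0], [0, 0.04, 0, 0, 0, 0, 0], [0, 0.05, 0, 0, 0, 0, 0], [0, 0.06, 0, 0, 0, 0, 0], [0, 0.07, 0, 0, 0, 0, 0], [0, 0.08, 0, 0, 0, 0, 0]],
  ],
)

```text
time: 10.62
tool_pos: [0.4968, -0.2644, 0.2947]
ee_rot: [3.142, -0.0, 1.247]
wrist_force: [-0.8, -0.4, -0.3]
width: 0.0004
```

```bash
python3 st2.py
```

```text
t 10.62 stand xy -0.0019 -0.2287 tipz 0.0955 yaw 71.44 F stand -0.58 -0.65
```

Emit:
move_arm(
  increments=[
    [[0, 0.01, 0, 0, 0, 0, 0], [0, 0.02, 0, 0, 0, 0, 0], [0, 0.03, 0, 0, 0, 0, 0], [0, 0.04, 0, 0, 0, 0, 0], [0, 0.05, 0, 0, 0, 0, 0], [0, 0.06, 0, 0, 0, 0, 0], [0, 0.07, 0, 0, 0, 0, 0], [0, 0.08, 0, 0, 0, 0, 0]],
  ],
)

```text
time: 11.28
tool_pos: [0.4994, -0.2568, 0.2946]
ee_rot: [-3.141, -0.0, 1.247]
wrist_force: [-0.4, 0.6, -0.0]
width: 0.0005
```

```bash
python3 st2.py
python3 - <<'E'
from h import *
for n in ['side','wrist']:
    p,d=robot.snapshot(n);cv2.imwrite(f'pics/{n}5.png',p[:,:,::-1])
    if n=='side': cv2.imwrite(f"pics/{n}5z.png",cv2.resize(p[140:300,300:500,::-1],None,fx=4,fy=3.6))
E
```

```text
t 11.28 stand xy -0.0019 -0.2206 tipz 0.0954 yaw 71.45 F stand -0.58 0.39
```

View pics/side5z.png

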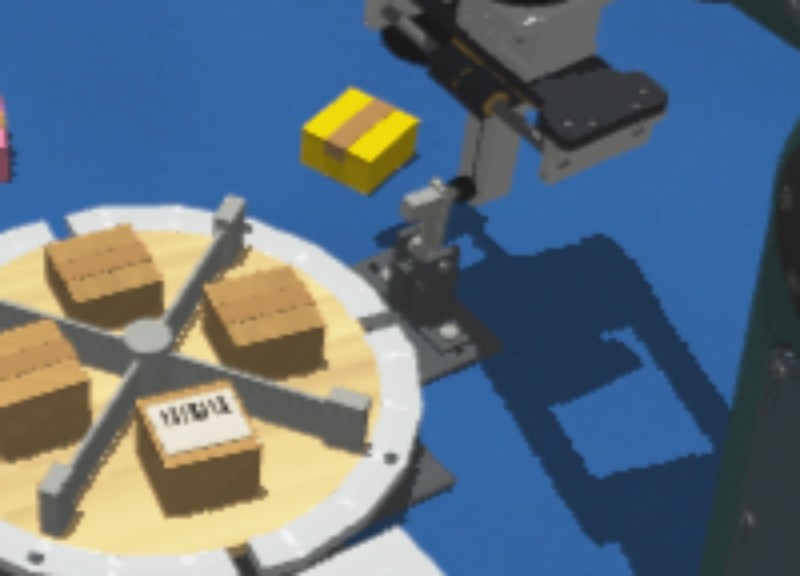

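Contact with the knob; the latch is upright-ing. Continue.

Emit:
move_arm(
  increments=[
    [[0, 0.01, 0, 0, 0, 0, 0], [0, 0.02, 0, 0, 0, 0, 0], [0, 0.03, 0, 0, 0, 0, 0], [0, 0.04, 0, 0, 0, 0, 0], [0, 0.05, 0, 0, 0, 0, 0], [0, 0.06, 0, 0, 0, 0, 0], [0, 0.07, 0, 0, 0, 0, 0], [0, 0.08, 0, 0, 0, 0, 0]],
  ],
)

```text
time: 12.05
tool_pos: [0.502, -0.2492, 0.2947]
ee_rot: [3.142, 0.0, 1.247]
wrist_force: [-0.2, 0.6, 0.8]
width: 0.0009
```

```bash
python3 st2.py
python3 - <<'E'
from h import *
for n in ['side']:
    p,d=robot.snapshot(n);cv2.imwrite(f'pics/{n}6.png',p[:,:,::-1])
    if n=='side': cv2.imwrite(f"pics/{n}6z.png",cv2.resize(p[140:300,300:500,::-1],None,fx=4,fy=3.6))
E
```

```text
t 12.05 stand xy -0.0019 -0.2126 tipz 0.0955 yaw 71.45 F stand -0.38 0.48
```

View pics/side6z.png

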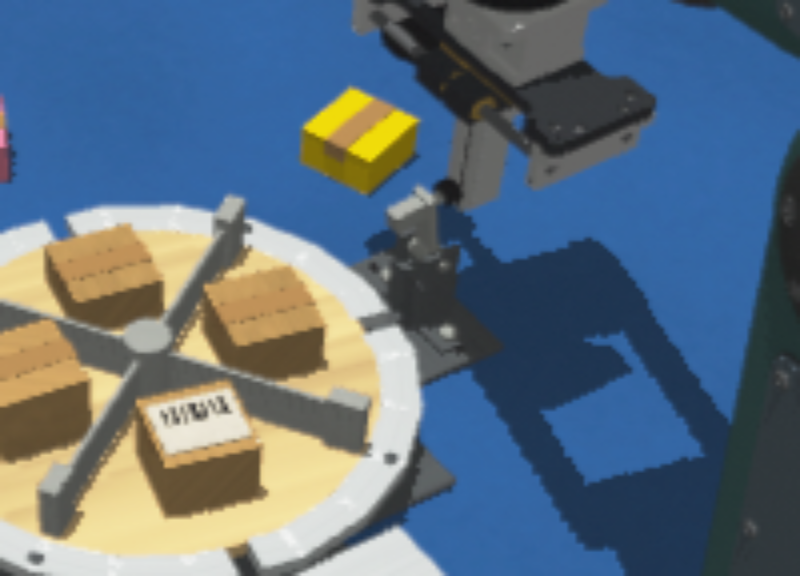

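Emit:
move_arm(
  increments=[
    [[0, 0.01, 0, 0, 0, 0, 0], [0, 0.02, 0, 0, 0, 0, 0], [0, 0.03, 0, 0, 0, 0, 0], [0, 0.04, 0, 0, 0, 0, 0], [0, 0.05, 0, 0, 0, 0, 0], [0, 0.06, 0, 0, 0, 0, 0], [0, 0.07, 0, 0, 0, 0, 0], [0, 0.08, 0, 0, 0, 0, 0]],
  ],
)

```text
time: 12.77
tool_pos: [0.5045, -0.2417, 0.2947]
ee_rot: [-3.142, 0.0, 1.247]
wrist_force: [-0.6, 0.4, -0.3]
width: 0.0007
```

```bash
python3 st2.py
python3 - <<'E'
from h import *
for n in ['side']:
    p,d=robot.snapshot(n);cv2.imwrite(f'pics/{n}7.png',p[:,:,::-1])
    if n=='side': cv2.imwrite(f"pics/{n}7z.png",cv2.resize(p[140:300,300:500,::-1],None,fx=4,fy=3.6))
E
```

```text
t 12.77 stand xy -0.0019 -0.2047 tipz 0.0955 yaw 71.44 F stand -0.75 0.22
```

View pics/side7z.png

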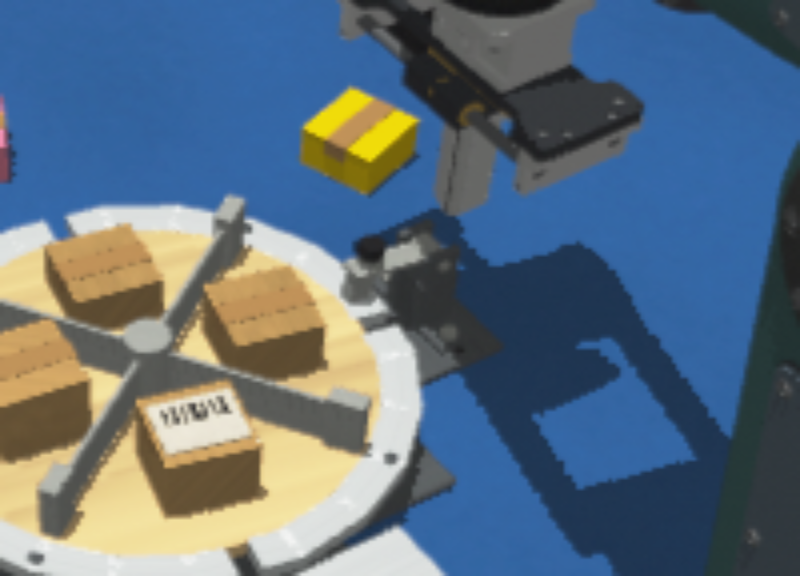

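Emit:
move_arm(
  increments=[
    [[0, -0.1, 0, 0, 0, 0, 0], [0, -0.2, 0, 0, 0, 0, 0], [0, -0.3, 0, -0.1, 0, 0, 0], [0, -0.3, 0, -0.3, 0, 0, 0], [0, -0.3, 0, -0.5, 0, 0, 0], [0, -0.3, 0, -0.65, 0, 0, 0]],
  ],
)

```text
time: 13.32
tool_pos: [0.4945, -0.2717, 0.3622]
ee_rot: [3.139, 0.001, 1.245]
wrist_force: [0.4, 0.3, 0.7]
width: 0.0005
```

Emit:
move_arm(
  increments=[
    [[0, 0.22, -0.13, 0, 0, 0, 0], [0, 0.44, -0.25, 0, 0, 0, 0], [0, 0.67, -0.38, 0, 0, 0, 0]],
  ],
)

```text
time: 13.57
tool_pos: [0.4798, -0.1954, 0.361]
ee_rot: [3.14, 0.001, 1.244]
wrist_force: [0.9, 0.4, -0.4]
width: 0.0005
```

Emit:
move_arm(
  increments=[
    [[0, 0.22, -0.13, 0, 0, 0, 0], [0, 0.44, -0.25, 0, 0, 0, 0], [0, 0.67, -0.38, 0, 0, 0, 0]],
  ],
)

```text
time: 13.82
tool_pos: [0.465, -0.1191, 0.3607]
ee_rot: [3.14, 0.0, 1.245]
wrist_force: [-0.3, -0.1, 0.4]
width: 0.0004
```

Emit:
move_arm(
  increments=[
    [[0, 0.22, -0.13, 0, 0, 0, 0], [0, 0.44, -0.25, 0, 0, 0, 0], [0, 0.67, -0.38, 0, 0, 0, 0], [0, 0.67, -0.38, 0, 0, 0, 0]],
  ],
)

```text
time: 14.15
tool_pos: [0.45, -0.0413, 0.3609]
ee_rot: [3.141, -0.002, 1.25]
wrist_force: [1.2, 0.5, -0.8]
width: 0.0008
```

Emit:
move_arm(
  increments=[
    [[0, 0, 0, 0, 0, 0, -0.075], [0, 0, 0, 0, 0, 0, -0.15], [0, 0, 0, 0, 0, 0, -0.225], [0, 0, 0, 0, 0, 0, -0.3], [0, 0, 0, 0, 0, 0, -0.37], [0, 0, 0, 0, 0, 0, -0.37]],
  ],
)

```text
time: 14.65
tool_pos: [0.451, -0.0447, 0.3604]
ee_rot: [3.141, 0.001, 1.828]
wrist_force: [-0.0, -0.2, -0.2]
width: 0.0003
```

```bash
python3 st.py
python3 - <<'E'
from h import *
c=np.array([.5716,-.0483])
for n in ['side','top']:
    p,d=robot.snapshot(n);cv2.imwrite(f'pics/{n}8.png',p[:,:,::-1])
    if n=='side': cv2.imwrite(f"pics/{n}8z.png",cv2.resize(p[140:300,300:500,::-1],None,fx=4,fy=3.6))
    else:
        P=cloud('top',d);p=p.astype(int);q=P[...,:2]-c;r=np.hypot(q[...,0],q[...,1]);sat=p.max(2)-p.min(2)
        m=(r>.1)&(r<.13)&(P[...,2]>.089)&(P[...,2]<.103)&(sat<40)
        k,l,st,ce=cv2.connectedComponentsWithStats(m.astype(np.uint8))
        for i in range(1,k):
            if st[i,4]>12:
                Y=ray('top',ce[i][None],.097)[0,:2]-c;print('post',st[i,4],np.hypot(*Y).round(4),np.degrees(np.arctan2(Y[1],Y[0])).round(2))
E
```

```text
t 14.65 tip r 0.1206 ang 178.29 z 0.16119767611102592 yaw 104.8 F [-0.04 -0.22 -0.18] Fx tool -0.2
post 34 0.1154 15.46
post 33 0.1155 -74.43
post 28 0.1132 105.54
```

View pics/side8z.png

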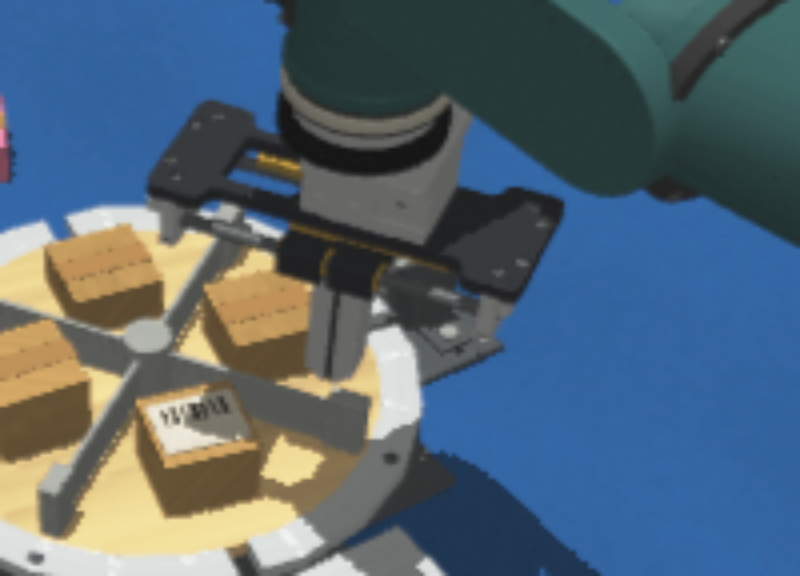

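Emit:
move_arm(
  increments=[
    [[0, 0, 0, 0.2, 0, 0, 0], [0, 0, 0, 0.4, 0, 0, 0], [0, 0, 0, 0.6, 0, 0, 0], [0, 0, 0, 0.8, 0, 0, 0], [0, 0, 0, 0.93, 0, 0, 0], [0, 0, 0, 0.93, 0, 0, 0], [0, 0, 0, 0.93, 0, 0, 0]],
  ],
)

```text
time: 15.33
tool_pos: [0.4507, -0.0437, 0.2664]
ee_rot: [-3.14, -0.0, 1.826]
wrist_force: [0.2, 0.2, 0.8]
width: -0.0
```

Emit:
move_arm(
  increments=[
    [[0, -0.03, 0, 0, 0, 0, 0], [0, -0.06, 0, 0, 0, 0, 0], [0, -0.09, 0, 0, 0, 0, 0], [0, -0.12, 0, 0, 0, 0, 0], [0, -0.14, 0, 0, 0, 0, 0], [0, -0.15, 0, 0, 0, 0, 0], [0, -0.16, 0, 0, 0, 0, 0], [0, -0.17, 0, 0, 0, 0, 0]],
  ],
)

```text
time: 16.0
tool_pos: [0.4551, -0.0599, 0.2667]
ee_rot: [-3.142, 0.0, 1.828]
wrist_force: [-0.9, 0.5, 0.6]
width: 0.0004
```

```bash
python3 st.py
```

```text
t 16.0 tip r 0.117 ang -174.3 z 0.06747092034672864 yaw 104.7 F [-0.88  0.47  0.6 ] Fx tool 0.67
```

Emit:
move_arm(
  increments=[
    [[0, -0.01, 0, 0, 0, 0, 0], [0, -0.02, 0, 0, 0, 0, 0], [0, -0.03, 0, 0, 0, 0, 0], [0, -0.04, 0, 0, 0, 0, 0], [0, -0.05, 0, 0, 0, 0, 0], [0, -0.06, 0, 0, 0, 0, 0]],
  ],
)

```text
time: 16.5
tool_pos: [0.4565, -0.0652, 0.2667]
ee_rot: [-3.141, -0.002, 1.828]
wrist_force: [-1.0, 3.1, 1.5]
width: 0.0001
```

```bash
python3 st.py
```

```text
t 16.5 tip r 0.1163 ang -171.66 z 0.06745718611176149 yaw 104.8 F [-1.04  3.06  1.5 ] Fx tool 3.22
```

Emit:
move_arm(
  increments=[
    [[0, -0.013, -0.002, 0, 0, 0, -0.008], [0, -0.028, -0.003, 0, 0, 0, -0.017], [0, -0.043, -0.005, 0, 0, 0, -0.025], [0, -0.058, -0.006, 0, 0, 0, -0.033], [0, -0.074, -0.007, 0, 0, 0, -0.042], [0, -0.089, -0.007, 0, 0, 0, -0.05], [0, -0.104, -0.008, 0, 0, 0, -0.058], [0, -0.12, -0.008, 0, 0, 0, -0.067]],
  ],
)

```text
time: 17.17
tool_pos: [0.459, -0.0776, 0.2666]
ee_rot: [3.142, -0.0, 1.935]
wrist_force: [-0.5, 3.9, -0.1]
width: 0.0006
```

```bash
python3 st.py
cat > look.py <<'E'
from h import *
import sys
k=sys.argv[1]
for n in ['side','top']:
    p,d=robot.snapshot(n);cv2.imwrite(f'pics/{n}{k}.png',p[:,:,::-1])
    if n=='side': a=cv2.resize(p[180:280,330:430,::-1],(600,560),interpolation=cv2.INTER_CUBIC)
    else:
        c=np.array([.5716,-.0483]);P=cloud('top',d);p=p.astype(int);q=P[...,:2]-c;r=np.hypot(q[...,0],q[...,1]);sat=p.max(2)-p.min(2)
        m=(r>.1)&(r<.13)&(P[...,2]>.089)&(P[...,2]<.103)&(sat<40)
        kk,l,st,ce=cv2.connectedComponentsWithStats(m.astype(np.uint8))
        for i in range(1,kk):
            if st[i,4]>20:
                Y=ray('top',ce[i][None],.097)[0,:2]-c;print('post',st[i,4],np.hypot(*Y).round(4),np.degrees(np.arctan2(Y[1],Y[0])).round(2))
        continue
    cv2.imwrite(f"pics/{n}{k}z.png",a)
E
python3 look.py 9
```

```text
t 17.1667 tip r 0.1164 ang -165.44 z 0.06743391485711442 yaw 110.9 F [-0.53  3.93 -0.07] Fx tool 3.86
post 32 0.1162 22.47
post 34 0.1158 -67.27
post 32 0.1139 112.43
```

View pics/side9z.png

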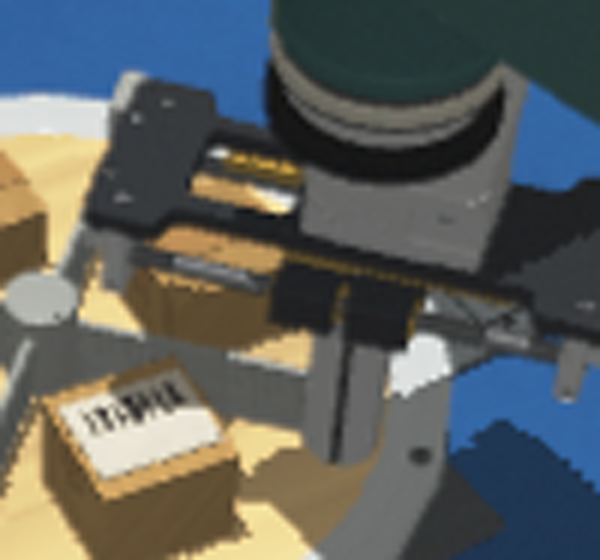

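Emit:
move_arm(
  increments=[
    [[0, -0.005, 0, 0, 0, 0, -0.003], [0, -0.01, -0.001, 0, 0, 0, -0.006], [0, -0.015, -0.001, 0, 0, 0, -0.008], [0, -0.02, -0.002, 0, 0, 0, -0.011], [0, -0.025, -0.002, 0, 0, 0, -0.014], [0, -0.03, -0.003, 0, 0, 0, -0.017]],
  ],
)

```text
time: 17.77
tool_pos: [0.4597, -0.0803, 0.2666]
ee_rot: [-3.142, -0.0, 1.961]
wrist_force: [-0.2, 3.0, 1.0]
width: 0.0004
```

```bash
python3 st.py; python3 look.py 10
```

```text
t 17.7667 tip r 0.1164 ang -164.03 z 0.06742742348816494 yaw 112.3 F [-0.17  2.97  1.05] Fx tool 2.81
post 32 0.1159 23.66
post 30 0.1151 -65.96
post 31 0.1147 113.85
```

Emit:
move_arm(
  increments=[
    [[0, -0.003, 0, 0, 0, 0, -0.001], [0, -0.006, -0.001, 0, 0, 0, -0.003], [0, -0.009, -0.001, 0, 0, 0, -0.005], [0, -0.012, -0.001, 0, 0, 0, -0.007], [0, -0.015, -0.002, 0, 0, 0, -0.008]],
  ],
)

```text
time: 18.28
tool_pos: [0.4601, -0.0818, 0.2667]
ee_rot: [3.141, 0.0, 1.973]
wrist_force: [-0.4, 2.7, -0.6]
width: 0.0004
```

```bash
python3 st.py; python3 look.py 11
```

```text
t 18.2833 tip r 0.1164 ang -163.27 z 0.06745234446975662 yaw 113.0 F [-0.39  2.68 -0.64] Fx tool 2.62
post 32 0.1148 24.37
post 34 0.115 -65.43
post 33 0.114 114.55
```

Emit:
move_arm(
  increments=[
    [[0, -0.003, 0, 0, 0, 0, -0.001], [0, -0.006, -0.001, 0, 0, 0, -0.003], [0, -0.009, -0.001, 0, 0, 0, -0.005]],
  ],
)

```text
time: 18.63
tool_pos: [0.4604, -0.0827, 0.2666]
ee_rot: [3.141, 0.0, 1.981]
wrist_force: [0.7, 1.8, -0.2]
width: 0.0001
```

```bash
python3 st.py; python3 look.py 12; python3 -c "
import cv2;p=cv2.imread('pics/top12.png');cv2.imwrite('pics/top12z.png',cv2.resize(p[230:310,340:440],(800,600),interpolation=cv2.INTER_CUBIC))"
```

```text
t 18.6333 tip r 0.1164 ang -162.8 z 0.06744682788513573 yaw 113.5 F [ 0.69  1.85 -0.18] Fx tool 1.42
post 33 0.1156 25.18
post 35 0.1148 -64.76
post 33 0.1136 114.96
```

View pics/top12z.png

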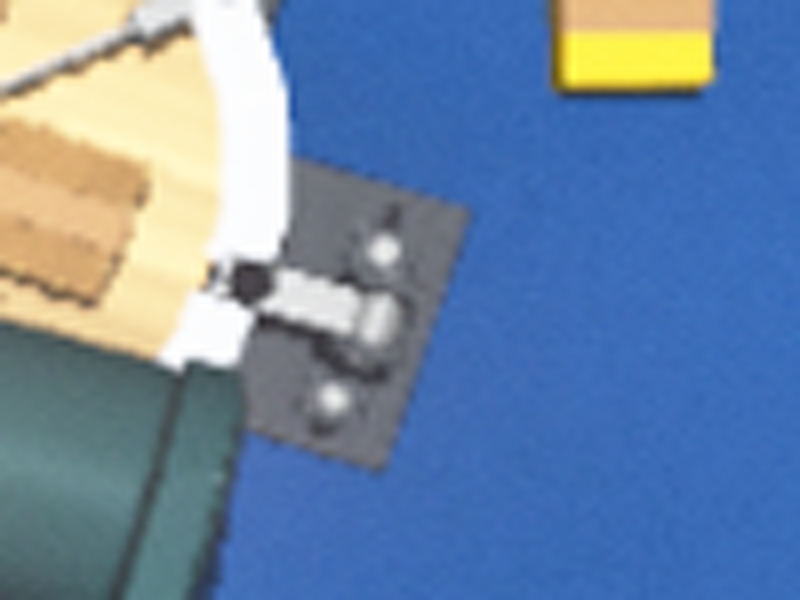

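```bash
cat > kn.py <<'E'
from h import *
p,d=robot.snapshot('top');P=cloud('top',d)
m=np.zeros((480,640),bool);m[258:280,362:395]=1
c=np.array([.5716,-.0483]);q=P[...,:2]-c;t=np.radians(-18.6);xs=q@[np.cos(t),np.sin(t)];ys=q@[-np.sin(t),np.cos(t)]
m&=(abs(xs+.002)<.005)
for a in np.arange(-.205,-.125,.006):
    s=m&(ys>a)&(ys<a+.006)
    if s.any(): print(round(a,3),s.sum(),np.round(np.median(P[s][:,2]),4),P[s][:,2].max().round(4))
g=p.max(2);s=(g<70)&m&(P[...,2]>.04);print('knob',s.sum(),P[s].mean(0).round(4) if s.any() else '')
E
python3 kn.py; python3 - <<'E'
E
```

```text
-0.205 3 0.0446 0.0496
-0.199 5 0.0546 0.0682
-0.193 9 0.0722 0.0785
-0.187 7 0.0703 0.0794
-0.181 8 0.0691 0.0723
-0.175 10 0.0665 0.0721
-0.169 10 0.0691 0.075
-0.163 9 0.0678 0.0713
-0.157 10 0.0685 0.0763
-0.151 7 0.0854 0.0901
-0.145 8 0.0865 0.092
-0.139 13 0.0862 0.0945
-0.133 6 0.0598 0.0753
-0.127 8 0.0523 0.0548
knob 2 [ 0.524  -0.1839  0.0846]
```

```bash
python3 - <<'E'
import cv2
p=cv2.imread('pics/top8.png');cv2.imwrite('pics/top8z.png',cv2.resize(p[230:310,340:440],(800,600),interpolation=cv2.INTER_CUBIC))
E
```

```text
(no output)
```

View pics/top8z.png

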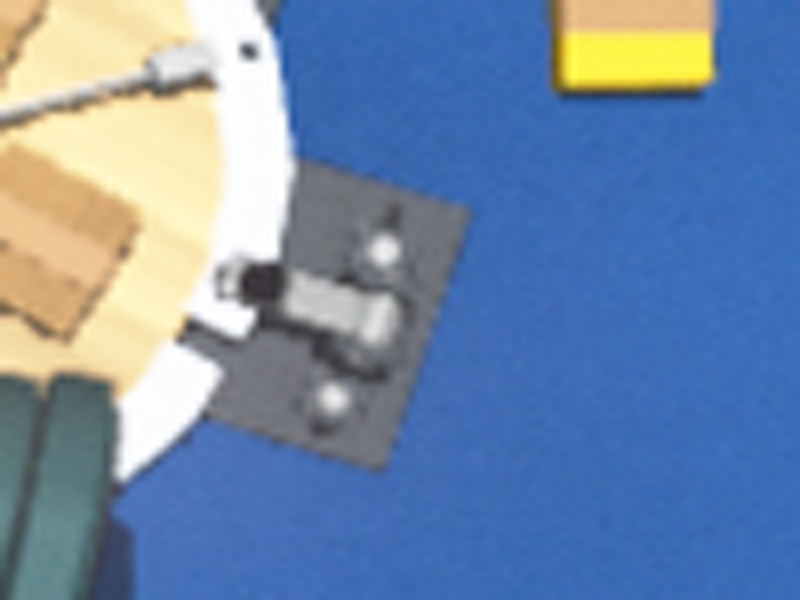

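The knob has shifted inward and its top is at z≈0.0865 (computed: 0.087 home, 0.096 riding). So the latch appears to have dropped. I'll retreat and check with a clear view.

Emit:
move_arm(
  increments=[
    [[0, 0.04, 0, 0, 0, 0, 0], [0, 0.1, 0, 0, 0, 0, 0], [0, 0.18, 0, 0, 0, 0, 0], [0, 0.18, 0, -0.3, 0, 0, 0], [0, 0.18, 0, -0.6, 0, 0, 0], [0, 0.18, 0, -0.9, 0, 0, 0], [0, 0.18, 0, -0.9, 0, 0, 0]],
  ],
)

```text
time: 19.37
tool_pos: [0.454, -0.0659, 0.3637]
ee_rot: [3.132, 0.008, 1.981]
wrist_force: [0.6, -0.9, -0.0]
width: 0.0005
```

Emit:
move_arm(
  increments=[
    [[0, 0.25, 0.25, -0.2, 0, 0, 0], [0, 0.5, 0.5, -0.4, 0, 0, 0], [0, 0.7, 0.7, -0.6, 0, 0, 0], [0, 0.9, 0.9, -0.8, 0, 0, 0], [0, 0.9, 0.9, -0.8, 0, 0, 0]],
  ],
)

```text
time: 19.78
tool_pos: [0.5007, 0.0561, 0.4406]
ee_rot: [3.134, 0.002, 1.986]
wrist_force: [-0.0, -0.6, 0.9]
width: 0.0004
```

```bash
python3 st.py; python3 look.py 13; python3 kn.py; python3 -c "
import cv2;p=cv2.imread('pics/top13.png');cv2.imwrite('pics/top13z.png',cv2.resize(p[180:340,240:440],(800,600),interpolation=cv2.INTER_CUBIC))"
```

```text
t 19.7833 tip r 0.1262 ang 124.17 z 0.24144547700537428 yaw 113.8 F [-0.   -0.63  0.89] Fx tool -0.58
post 33 0.115 25.19
post 33 0.1151 -64.68
post 28 0.1133 -154.99
-0.205 2 0.0354 0.0544
-0.199 6 0.0551 0.0647
-0.193 9 0.0723 0.0782
-0.187 8 0.0728 0.0758
-0.181 9 0.0684 0.075
-0.175 11 0.0692 0.0745
-0.169 9 0.0689 0.075
-0.163 11 0.068 0.079
-0.157 8 0.0688 0.0713
-0.151 9 0.0827 0.0891
-0.145 8 0.0839 0.0936
-0.139 12 0.0833 0.0904
-0.133 6 0.0562 0.0704
-0.127 8 0.0544 0.0595
knob 0
```

View pics/top13z.png

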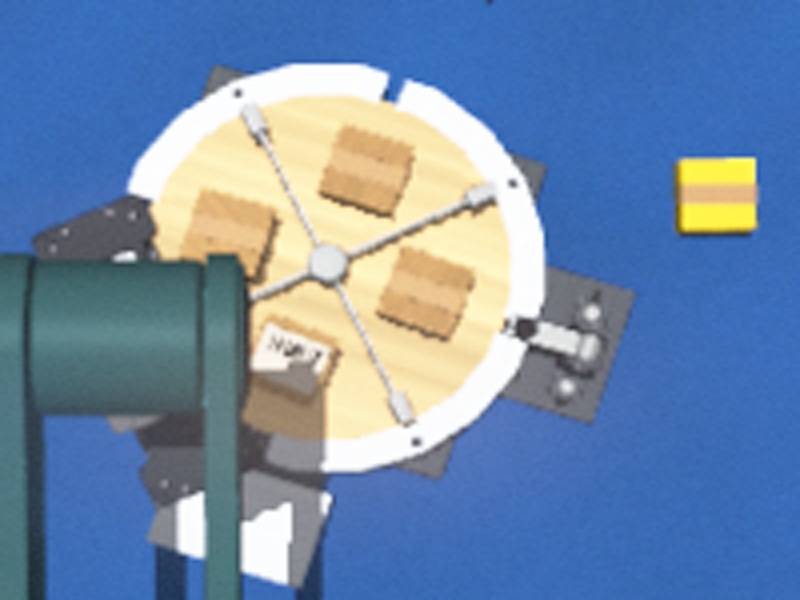

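View pics/side13z.png

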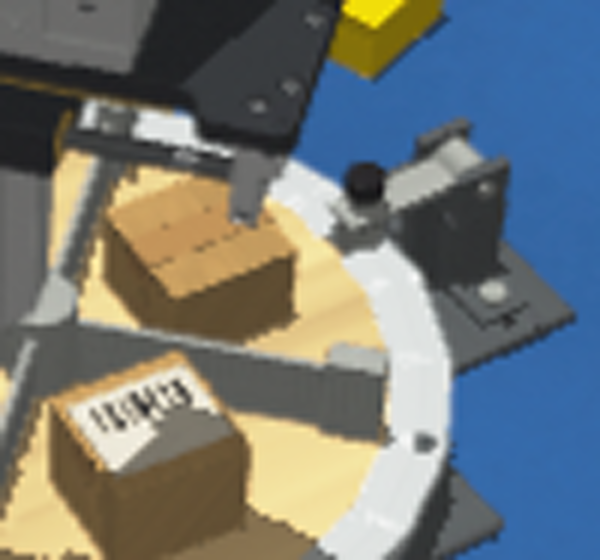

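```bash
python3 - <<'E'
from h import *
c=np.array([.5716,-.0483]);t=np.radians(-18.6)
for n in ['top','side']:
    D=[];
    for i in range(12): p,d=robot.snapshot(n);D.append(d)
    P=cloud(n,np.mean(D,0));q=P[...,:2]-c;xs=q@[np.cos(t),np.sin(t)];ys=q@[-np.sin(t),np.cos(t)];z=P[...,2]
    s=(abs(xs+.002)<.006)&(ys>-.182)&(ys<-.158)&(z>.06)&(z<.082)
    # top surface only
    k=np.polyfit(ys[s],z[s],1);print(n,'arm',s.sum(),'slope deg',np.degrees(np.arctan(k[0])).round(2),'z at -.17',np.polyval(k,-.17).round(4),'res',np.std(z[s]-np.polyval(k,ys[s])).round(4))
    s=(abs(xs+.002)<.01)&(ys>-.156)&(ys<-.13)&(z>.075)
    print('knob',s.sum(),np.percentile(z[s],[10,50,90]).round(4),ys[s].mean().round(4),xs[s].mean().round(4))
    print(np.c_[ys[s],z[s]].round(4)[::3].tolist())
    s=(ys>-.15)&(ys<-.128)&(np.hypot(xs,ys)<.147)&(abs(xs-.03)<.015)&(z<.07);print('rim z',np.median(z[s]).round(4))
    r=np.hypot(xs,ys); g=p.astype(int)
    m=(g.min(2)>150)&(g.max(2)-g.min(2)<45)&(r<.11)&(z>.09)
    print('label',m.sum(),'stand xy',xs[m].mean().round(4),ys[m].mean().round(4))
E
```

```text
top arm 39 slope deg -3.14 z at -.17 0.0683 res 0.0012
knob 31 [0.0846 0.0867 0.0883] -0.1412 -0.0012
[[-0.1304, 0.1942], [-0.1411, 0.0869], [-0.1368, 0.0868], [-0.1443, 0.0883], [-0.1403, 0.0843], [-0.1479, 0.0861], [-0.1409, 0.0871], [-0.1487, 0.0855], [-0.1419, 0.0852], [-0.1425, 0.209], [-0.1453, 0.0852]]
rim z 0.0519
label 283 stand xy -0.032 -0.0003
side arm 42 slope deg -3.39 z at -.17 0.0687 res 0.0009
knob 50 [0.0791 0.0863 0.0875] -0.1401 -0.0057
[[-0.156, 0.0878], [-0.1439, 0.0864], [-0.1377, 0.0877], [-0.1439, 0.0867], [-0.1347, 0.0866], [-0.1406, 0.0862], [-0.1466, 0.0855], [-0.1367, 0.0867], [-0.1423, 0.0867], [-0.1335, 0.0859], [-0.1394, 0.0856], [-0.1328, 0.081], [-0.1362, 0.0848], [-0.1444, 0.0806], [-0.1371, 0.0803], [-0.1439, 0.0784], [-0.1383, 0.0786]]
rim z 0.0519
label 205 stand xy -0.0455 0.0092
```

```bash
python3 - <<'E'
from h import *
c=np.array([.5716,-.0483]);t=np.radians(-18.6)
p,d=robot.snapshot('side');P=cloud('side',d);q=P[...,:2]-c;xs=q@[np.cos(t),np.sin(t)];ys=q@[-np.sin(t),np.cos(t)];z=P[...,2]
m=(abs(z-.102)<.006)&(xs<-.02)&(xs>-.12)&(abs(ys)<.045)
print(m.sum(),(xs[m].min()+xs[m].max())/2,(ys[m].min()+ys[m].max())/2,np.ptp(xs[m]),np.ptp(ys[m]))
p2,d=robot.snapshot('top');cv2.imwrite('pics/top14.png',p2[:,:,::-1]);cv2.imwrite('pics/side14.png',p[:,:,::-1])
o=robot.get_obs();print(o['time'],o['wrist_force'],abs(o['qvel']).max())
a=cv2.imread('pics/side0.png').astype(int);e=np.abs(a-p[:,:,::-1]).max(2)
for nm,(x0,y0,x1,y1) in dict(disp=(110,335,215,410),roll=(225,395,300,470)).items(): print(nm,(e[y0:y1,x0:x1]>40).sum())
a=cv2.imread('pics/top0.png').astype(int);e=np.abs(a-p2[:,:,::-1]).max(2);print('cup',(e[190:240,445:495]>40).sum())
E
```

```text
556 -0.06321815381208178 0.009816271293934883 0.08440785705163395 0.07020880144152782
21.2333 [0.09572614 1.00399156 0.2161234 ] 0.0017983896303329493
disp 0
roll 0
cup 0
```

View pics/side14.png

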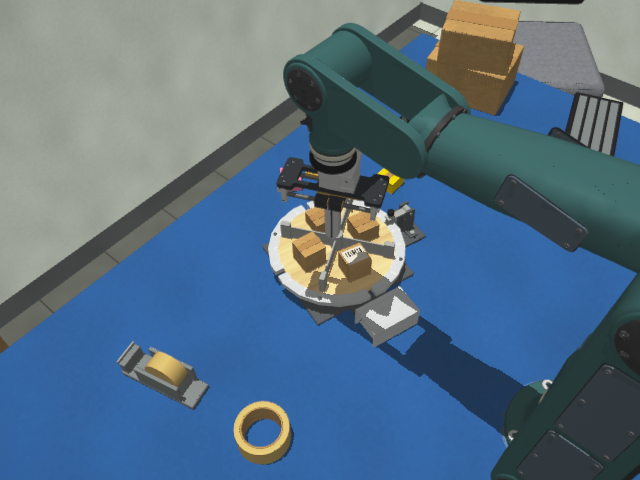

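```bash
python3 - <<'E'
from h import *
c=np.array([.5716,-.0483]);t=np.radians(-18.6);E=np.array([[np.cos(t),-np.sin(t)],[np.sin(t),np.cos(t)]])
for n,box,k in [('side',(330,235,385,285),14),('top',(285,255,335,300),14),('side',(300,240,350,285),0),('top',(280,245,315,275),0)]:
    p=cv2.imread(f'pics/{n}{k}.png');h=cv2.cvtColor(p,cv2.COLOR_BGR2HSV);m=((h[...,1]>60)&(h[...,0]<25)).astype(np.uint8)
    w=((h[...,1]<45)&(h[...,2]>95)).astype(np.uint8);x0,y0,x1,y1=box;ww=np.zeros_like(w);ww[y0:y1,x0:x1]=w[y0:y1,x0:x1]
    ww=cv2.morphologyEx(ww,cv2.MORPH_OPEN,np.ones((2,2)))
    kk,l,st,ce=cv2.connectedComponentsWithStats(ww)
    for i in range(1,kk):
        if st[i,4]>30:
            q=ray(n,ce[i][None],.102)[0,:2]-c;print(n,k,st[i],(q@E).round(4),np.hypot(*q).round(4))
p=cv2.imread('pics/side14.png');cv2.imwrite('pics/s14z.png',cv2.resize(p[190:310,260:420],(800,600),interpolation=cv2.INTER_CUBIC))
E
```

```text
side 14 [331 241   6  17  42] [-0.0381  0.0289] 0.0478
side 14 [343 247  26  18 280] [-0.0788  0.0014] 0.0788
side 14 [377 277   9   9  51] [-0.1622 -0.0073] 0.1624
top 14 [304 268  19  18 227] [-0.0754 -0.0008] 0.0754
top 14 [308 296  28   5  98] [-0.1248 -0.0408] 0.1313
side 0 [314 249  25  18 273] [-0.051   0.0563] 0.076
top 0 [288 251  17  20 233] [-0.0487  0.0547] 0.0733
```

View pics/s14z.png

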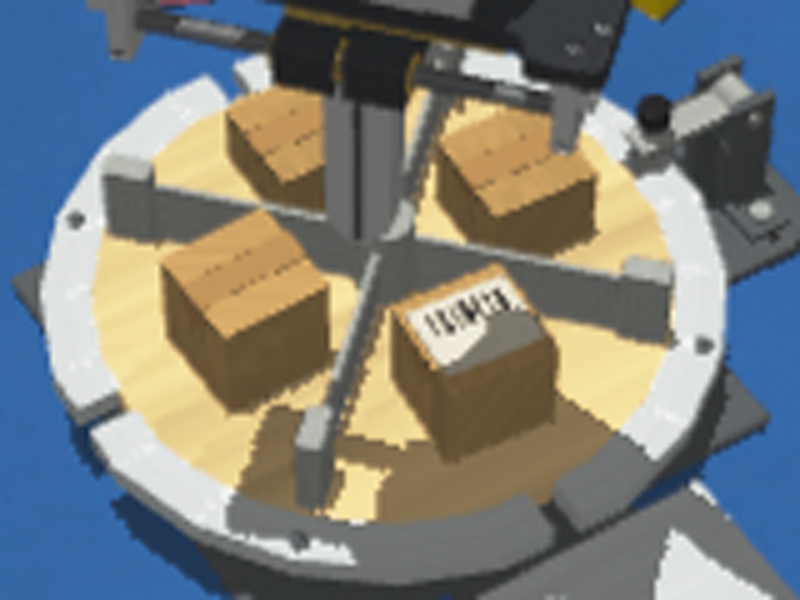

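Everything agrees: the label centre is about (-0.077, 0.000) in the stand frame, the latch arm is level and home, all cartons are upright, and the arm is clear.

```bash
python3 -c "
from bench import robot
print(robot.close_job())"
```

```text
the job is handed in; nothing more can be done
None
```

I turned the carousel by its near post to about 10° short of the apron, then tipped the latch over so it rode on the rim. From there I pushed on in small steps until it dropped. I handed the job in at about 21 s with the arm clear; no verdict is reported.

**Last checks**
- **Latch:** its arm is level to slightly past level. The knob top is at 0.087 m, where home works out to 0.087 m and riding to 0.096 m. I read the latch angle from its height and slope, not directly.
- **Tray:** the posts read the same angle before and after the arm backed off, 25.2° against 25.2° on one post.
- **Labelled carton:** it sits about 77 mm toward the front and within about 1.5 mm of the front line, from both cameras. All four cartons look upright in their bays.
- **Forces:** the highest wrist-force reading was about 4 N while pushing. Readings were taken only at the end of each move.
- **Bystanders:** the tape roll, dispenser and pen cup show no change from the first pictures.

**Disagreements**
- Two rougher estimates of the carton position were thrown off by gripper pixels, so I used the label measurement instead.
- At the start, the side view put the post centres about 5 mm away from the top view, because it also caught the side faces. I used the top view.

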